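# Set the slope of a test-panel rack with a pendulum angle gauge

## Task

Take the pendulum angle gauge out of its wooden block by the grip on top and slide its blade fully down into the middle slot of the white tilting panel rack, dial facing away from the robot as it stands now. Then, keeping hold of the grip, rock gauge and rack together over to the robot's left until the swinging needle settles on the brass index tab of the dial (tip within the tab's width), and finish holding it still there with the blade home: the rack's pivot nuts are slack and someone else will tighten them while you hold. Leave the beaker, flask and dropper bottle standing where they are.

Things in the scene. Friction and masses are not known exactly. Their poses are not given: they have to be found in the camera images.
- gauge_grip (a point): centre of the black grip on top of the angle gauge (0.34 kg): block 32 (x) x 22 (y) x 44 (z) mm, fingers close along y. Gauge axes: z up along the blade, x out of the dial face, y across it. Below: round black case, 90 mm across (y, z), 24 mm thick (x), its top 21 mm below this point. At the start it stands upright in the wooden block, dial away from the robot, shoe on the block's top
- gauge_shoe (a point): centre of the underside of the gauge's aluminium shoe, 117 mm below gauge_grip; shoe 60 (x) x 44 (y) x 6 mm. From here a steel blade 60 (x) x 4 (y) mm hangs 38 mm down, its toe thinned to 54 x 2.4 mm over the last 7 mm. With the blade home this point lies at slot_mouth
- gauge_dial (a point): centre of the gauge's white dial, 13 mm in front (+x) of the gauge's middle plane, 51 mm above the shoe's underside; the needle's axis. Dial 82 mm across, black ticks every 10 degrees from -60 to +60, longer every 30
- needle (a joint): angle of the dark steel needle in the gauge, rad: a weighted needle that swings freely and settles pointing straight up. 0 when the gauge is upright; +a when the gauge leans by a towards its own +y (the robot's left when the dial faces away from the robot). It swings for about a second after being moved
- index (a joint): angle of the brass index tab at the dial's rim, rad, same zero and sense as the needle: the needle is on the tab when both are equal. Differs from run to run (0.28 to 0.50), stays put during the run. Tab 5 mm wide, reaching in to 36 mm from the needle's axis
- needle_tip (a point): upper tip of the needle, 35.5 mm from its axis; z along the needle
- index_tab (a point): centre of the brass index tab, 41.5 mm from the needle's axis; z radially outwards
- store: wooden block 110 (x) x 76 (y) x 52 (z) mm, fixed, origin at the centre of its underside; one slot along x in its top, 68 x 9 mm and 43 mm deep, where the gauge is kept
- slot_mouth (a point): centre of the mouth of the middle slot, in the top face of the rack's white block; about 106 mm above the bench when upright. Axes turn with the block: z out of the slot, x along it (away from the robot), y across. Block 150 (x) x 78 (y) x 46 (z) mm with three slots 22 mm apart in y, each 66 (x) x 6 (y) mm, 40 mm deep, 2 mm chamfers
- rack_pivot (a point): centre of the block on its tilting axis, 22 mm below slot_mouth; the block rocks about its own x axis through this point, between two aluminium brackets with wing nuts at its x ends
- rack (a joint): tilt of the white block against its base plate, rad, + leaning to +y (robot's left), -0.3 to 0.75. Slight friction (0.06 N m): it stays put when empty, but topples on under the gauge's weight if let go when leaning. The base plate stands on levelling studs, up to 3 degrees out of level about the same axis, so 0 is not quite plumb
- beaker_mid (a point): middle of a glass beaker, 60 mm diameter, 72 mm high, loose between the block and the rack: bystander
- flask_mid (a point): middle of a glass conical flask, 82 mm diameter, 105 mm high, loose: bystander
- dropper_mid (a point): middle of a brown dropper bottle with a red rubber bulb, 44 mm diameter, 115 mm high, loose: bystander
Mind the look-alikes: they are no part of the job. Leave any blue look-alike of the part that bears gauge_grip alone. Leave any green look-alike of the part that bears slot_mouth alone.

How it is judged (in metres and radians):
On the way:
1. the gauge, held in the fingers, has its blade fully down in the rack's middle slot, dial facing away from the robot (z of gauge_shoe in the frame of slot_mouth below 0.004 m and y of gauge_shoe in the frame of slot_mouth between -0.005 and 0.005 m and x of gauge_shoe in the frame of slot_mouth between -0.006 and 0.006 m and x of gauge_dial in the frame of slot_mouth above 0.004 m and contact force between the fingers and gauge above 1 N), for 0.2 s.
At the end, for the whole second after the job is handed in: The fingers hold the gauge still (over 1 N, under 20 mm/s), dial away from the robot, blade home in the middle slot (shoe within 4 mm of the block's top, centred within 5 mm across, 6 mm along), and the needle has settled (under 0.3 rad/s) within 0.07 rad of the index tab's middle (all of step 1 and angle between the z axis of needle_tip and the z axis of index_tab, either way round below 0.07 rad and velocity of joint needle between -0.3 and 0.3 rad/s and linear speed of gauge below 0.02 m/s); the arm keeps its last pose, push and grip.
It fails at once if the beaker, flask or dropper bottle is displaced by more than 30 mm (distance of any of beaker_mid, flask_mid, dropper_mid from where it was at the start of the episode above 0.03 m).
It also fails if it takes over 58 s, if anything falls off the work surface, if the arm or the gripper's body presses on something with over 40 N, if the wrist force passes 120 N, or if a joint passes its speed limit or range.

## Robot

A 6-joint arm with a two-finger parallel gripper is mounted at the origin on the work surface. World frame = base frame: x ahead of the robot, y to its left, z up, the work surface at z = 0. Lengths are in mm, angles in rad, forces in N, time in s.
With the tool pointing down it reaches from about 200 to 875 mm from the base axis. Payload 3.4 kg.
Tool frame: the origin (TCP) lies midway between the tips of the shut fingers; the grasp point (between the pads) lies 19 mm behind it; z points along the fingers, y is the direction in which the jaws open and shut (so a half turn about z gives the same grasp; the last joint's range is limited). The gripper opens to 94 mm and grips with 3 to 60 N. Pads are 16 mm wide; open, the fingers measure 119 mm over their backs; the gripper's body (75 mm by 177 mm) begins 78 mm behind the grasp point.
Start: joints at [-1.354, 0.276, 1.505, -0, 1.361, -0.121], TCP at [190.563, -542.542, 205.493] pointing down, gripper open.
Joint ranges: [-2.89, 2.89], [-0.75, 2.08], [0.22, 2.7], [-1.18, 4.32], [0.11, 2.71], [-2.7, 2.7]. Speed limits (rad/s): [2.57, 2.57, 3.14, 3.14, 3.14, 3.14].

## Interface

Orientations are given as a rotation vector (axis times angle).
In Python, from plant import r gives the robot as it stands. The module is installed in compiled form; this text tells all that it offers.
- The arm moves only by the shell command python3 -m handwheel 'ROWS' [FORCE]. ROWS is a JSON object of lists of equal length, an entry for each row: "jaw": the opening, from 0 (shut) to 1 (fully open); "travel": the shift along the tool's x, y, z in cm, a list of three; "twist": the turn about the tool's z in rad. In form: {"jaw": [jaw, ...], "travel": [[tx, ty, tz], ...], "twist": [twist, ...]}. A call has 1 to 20 rows; each row is the pose to reach, as a shift and turn from the pose commanded when the call began, along the tool's axes at that moment; what a row does not reach only later rows make up. A row lasts 1/10 s, in which the tool goes at most 50 mm and 8.59 degrees, less where a joint would pass 70% of its speed; a pose out of reach is approached as far as the arm can. A call with a gripper value outside its range is refused whole. The fingers move at their own pace and stop on an object; FORCE is the grip in N (left out, the last holds). Time passes only in rows, so rows that repeat a pose let the fingers close. It gives the time, the measured TCP pose, the force and the opening at its end, in the units of the state.
- r.get_obs(): the state, without advancing time (a new reading comes with each control period).
- r.grab_frame(name): name is "scene" or "side" or "wrist"; returns a dict with "color" (400x640x3 uint8, red, green, blue), "fx", "fy", "cx", "cy" (pixels), "extrinsics" (4x4, takes a point from camera to world coordinates). Camera axes: x right, y down, z forward; pixel columns grow to the right and rows downward; lengths in mm; the calibration is good to about 2 mm. A picture is of the moment at which its call begins. There is no depth.
- r.close_job(): hands the job in, once; it reports no verdict.
The state is a dict: "t": time; "q": joint angles; "joint_velocities": joint speeds; "joint_efforts": joint torques, N m; "ee_pos": TCP position; "tcp_rot": TCP orientation; "ft_force": force on the tool from outside, world axes, zero at the start; "torque": the same for the moment, N m; "grip_width": opening from 0.0 (shut) to 1.0 (fully open).
Only numpy, scipy, OpenCV 4.12 (cv2) and the standard library are available. Lean on these libraries where they do the work, as an engineer would, in place of code of your own. Each camera call takes 0.05 s, during which the arm holds its last target.

## Working session

There is one attempt and no reset: what is moved stays moved. The work goes in short steps, Python scripts to look and compute and a shell command to move; the robot and the scene stay as the last step left them, time stands still between calls to the robot, and variables do not carry over. Pictures are saved under pics/ and viewed, and the job is handed in when it is done.

```bash
mkdir -p pics; cat > h.py <<'E'
import numpy as np, cv2
from plant import r
def snap(name,fn=None):
    f=r.grab_frame(name)
    if fn: cv2.imwrite('pics/'+fn,f['color'][:,:,::-1])
    return f
def ray(f,u,v):
    E=np.array(f['extrinsics']);d=E[:3,:3]@np.array([(u-f['cx'])/f['fx'],(v-f['cy'])/f['fy'],1]);return E[:3,3],d/np.linalg.norm(d)
def onz(f,u,v,z):
    o,d=ray(f,u,v);return o+d*(z-o[2])/d[2]
def tri(*a):
    A=np.zeros((3,3));b=np.zeros(3)
    for f,u,v in a:
        o,d=ray(f,u,v);P=np.eye(3)-np.outer(d,d);A+=P;b+=P@o
    X=np.linalg.solve(A,b);res=[np.linalg.norm((np.eye(3)-np.outer(d,d))@(X-o)) for o,d in [ray(*q) for q in a]]
    return X,res
def proj(f,p):
    E=np.linalg.inv(np.array(f['extrinsics']));c=E[:3,:3]@p+E[:3,3];return f['fx']*c[0]/c[2]+f['cx'],f['fy']*c[1]/c[2]+f['cy']
E
python3 - <<'E'
from h import *
import pickle
np.set_printoptions(precision=3,suppress=True)
o=r.get_obs();print(o)
F={}
for n in ['scene','side','wrist']:
    F[n]=snap(n,n+'0.png');print(n,F[n]['fx'],F[n]['cx'],F[n]['cy'],np.array(F[n]['extrinsics']))
pickle.dump(F,open('F0.pkl','wb'))
E
```

```text
{'t': 0.0, 'q': array([-1.354,  0.277,  1.506, -0.   ,  1.361, -0.121]), 'joint_velocities': array([-0.001, -0.   , -0.001, -0.001, -0.   , -0.   ]), 'joint_efforts': array([ -0.001, -40.459, -23.723,   0.07 ,   0.034,  -0.   ]), 'ee_pos': array([ 190.426, -541.934,  204.615]), 'tcp_rot': array([-3.095, -0.528,  0.   ]), 'ft_force': array([-0.191,  0.331, -0.573]), 'torque': array([ 0.003, -0.032,  0.048]), 'grip_width': 1.0005336967751841}
scene 420.8084724551454 318.886028676284 204.8831715957525 [[   0.52     0.67    -0.53  1096.328]
 [   0.854   -0.421    0.305 -319.287]
 [  -0.019   -0.611   -0.791 1044.531]
 [   0.       0.       0.       1.   ]]
side 474.7386987263479 314.36085175911415 198.22398997335046 [[  -0.983   -0.108    0.149  273.555]
 [  -0.183    0.656   -0.732 1012.488]
 [  -0.019   -0.747   -0.665 1012.69 ]
 [   0.       0.       0.       1.   ]]
wrist 324.695172828007 316.7524940465909 201.9029076645743 [[   0.331   -0.916   -0.226  255.264]
 [  -0.944   -0.321   -0.078 -519.918]
 [  -0.001    0.239   -0.971  384.707]
 [   0.       0.       0.       1.   ]]
```

View pics/scene0.png

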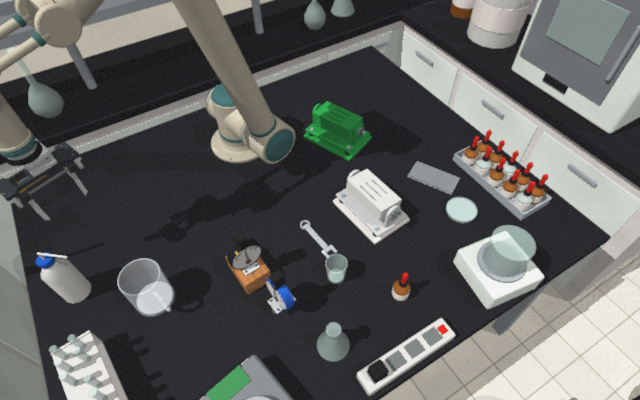

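View pics/side0.png

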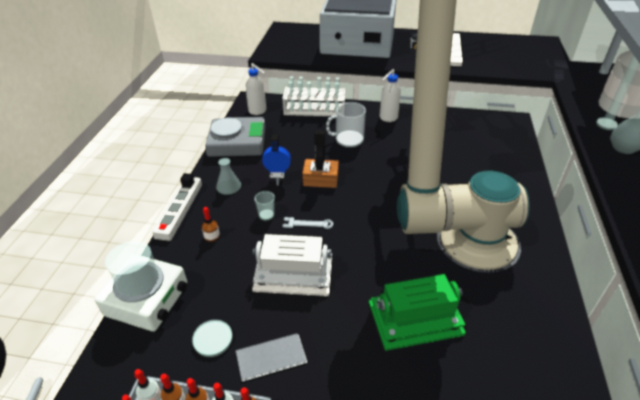

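View pics/wrist0.png

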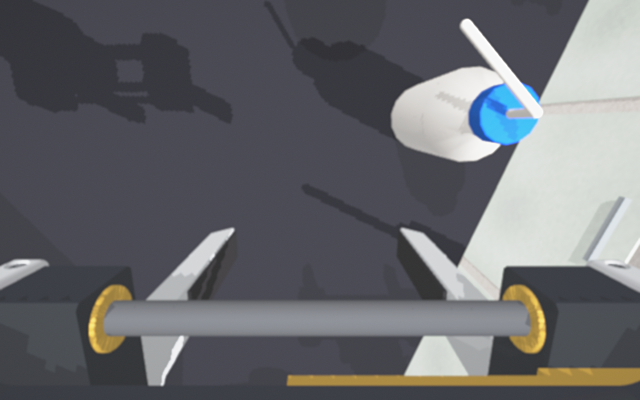

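The scene view shows these candidates:
- Gauges: the black one stands in the wooden block at scene (248,262), side (320,165). The blue look-alike is at scene (283,297).
- Racks: the white one is at scene (372,203), side (292,262). The green look-alike is at scene (338,130).

I choose the black gauge in wood and the white rack, and check them in a close crop.

```bash
python3 - <<'E'
import cv2,numpy as np
a=cv2.imread('pics/scene0.png');b=cv2.imread('pics/side0.png')
def c(im,x,y,w,h,s):return cv2.resize(im[y:y+h,x:x+w],(w*s,h*s),interpolation=cv2.INTER_CUBIC)
A=c(a,215,230,100,90,4);B=c(a,325,155,100,90,4)
C=c(b,250,115,100,90,4);D=c(b,243,220,100,90,4)  
cv2.imwrite('pics/crop0.png',cv2.resize(np.vstack([np.hstack([A,B])]),(800,360)))
cv2.imwrite('pics/crop1.png',np.vstack([np.hstack([C,D])]))
E
```

```text
(no output)
```

View pics/crop0.png

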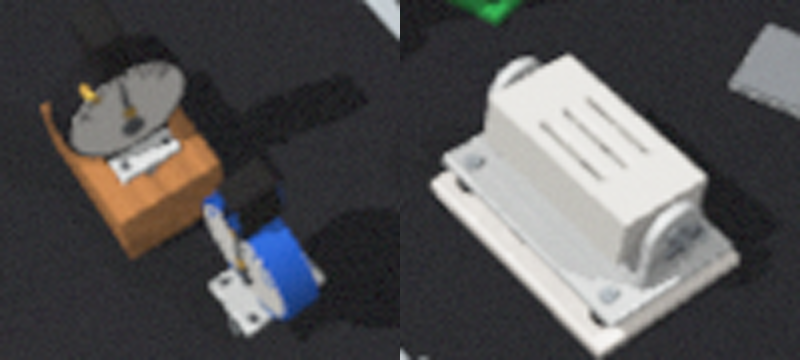

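View pics/crop1.png

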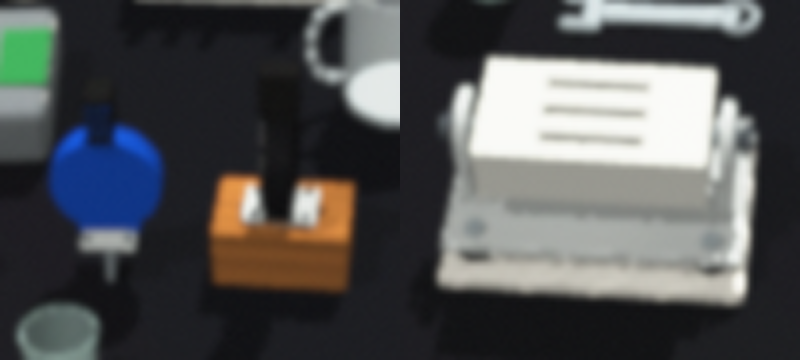

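```bash
python3 - <<'E'
from h import *
import pickle
np.set_printoptions(precision=1,suppress=True)
F=pickle.load(open('F0.pkl','rb'));s,d=F['scene'],F['side']
print('slot far',tri((s,382.5,196.75),(d,279.75,247.5)),'near',tri((s,366.5,182),(d,304.25,248.25)))
print('shoe side',onz(d,320.6,166,58))
# grip: side crop top (278,65..)->
print('grip top side',onz(d,250+278/4,115+70/4,191))
# block top corners, side crop: (222,178),(355,180),(352,243),(213,240)
for p in [(222,178),(355,180),(352,243),(213,240)]: print(onz(d,250+p[0]/4,115+p[1]/4,52))
# blue grip
print('blue',onz(d,250+100/4,115+85/4,180)); print('beaker',onz(d,264,206,36),onz(s,336,268,36),'dropper',onz(s,401,290,40),'flask',onz(s,333,345,40))
E
```

```text
slot far (array([533.5, 213.7, 100.8]), [np.float64(2.4529955077222856), np.float64(2.4529955077223184)]) near (array([467.8, 206.6, 103.7]), [np.float64(0.0019001656948330857), np.float64(0.0019001656947347436)])
shoe side [ 496.7 -197.8   58. ]
grip top side [ 498.1 -194.1  191. ]
[ 554.3 -232.2   52. ]
[ 443.9 -247.1   52. ]
[ 434.1 -164.1   52. ]
[ 545.1 -150.    52. ]
blue [ 633.8 -168.5  180. ]
beaker [637.7  -2.8  36. ] [630.1  -3.3  36. ] dropper [775.7 103.7  40. ] flask [ 804.1 -123.8   40. ]
```

```bash
cat >> h.py <<'E'
from scipy.spatial.transform import Rotation as Rn
def plan(p,yaw=None):
    o=r.get_obs();R=Rn.from_rotvec(o['tcp_rot']).as_matrix()
    t=R.T@(np.array(p)-o['ee_pos'])/10
    print('t',o['t'],'tcp',o['ee_pos'].round(1),'xaxis yaw',round(np.degrees(np.arctan2(R[1,0],R[0,0])),2),'zaxis',R[:,2].round(4))
    print('travel cm',t.round(2))
    if yaw is not None:
        d=np.degrees(np.arctan2(R[1,0],R[0,0]))-yaw;print('twist',np.radians((d+180)%360-180).round(4))
E
python3 -c "
from h import *
plan([485,-200,300],7.4)"
```

```text
t 0.15 tcp [ 190.5 -542.1  204.9] xaxis yaw 19.36 zaxis [-3.0e-04  1.3e-03 -1.0e+00]
travel cm [ 39.13 -22.53  -9.48]
twist 0.2087
```

```bash
python3 -m handwheel '{"jaw":[1,1,1,1,1,1,1,1,1,1,1,1],"travel":[[1,-1,-4],[5,-3,-8],[9,-5.5,-9.5],[13,-7.5,-9.5],[17.5,-10,-9.5],[22,-12.5,-9.5],[26,-15,-9.5],[30.5,-17.5,-9.5],[35,-20,-9.5],[39.1,-22.5,-9.5],[39.1,-22.5,-9.5],[39.1,-22.5,-9.5]],"twist":[0,0,0.03,0.06,0.1,0.13,0.16,0.19,0.209,0.209,0.209,0.209]}' && python3 - <<'E'
from h import *
import pickle
plan([0,0,0],7.4)
F=snap('wrist','w1.png');pickle.dump(F,open('W1.pkl','wb'))
E
```

```text
t: 1.35
ee_pos: [485.2, -199.7, 300.0]
tcp_rot: [3.135, 0.207, -0.002]
ft_force: [-0.4, -0.7, 0.3]
grip_width: 1.003
t 1.35 tcp [ 485.2 -199.7  300. ] xaxis yaw 7.56 zaxis [-1.2e-03 -2.0e-04 -1.0e+00]
travel cm [-45.43 -26.18  30.06]
twist 0.0028
```

View pics/w1.png

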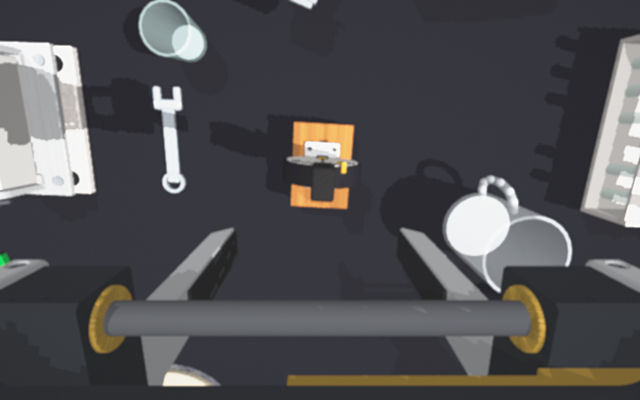

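The wrist view shows the gauge in the orange block, grip top at about (323,182), dial face towards +x (image up), brass tab at (344,167). The beaker is at (172,30) and the blue look-alike is out of view. I'll zoom in for measurement.

```bash
python3 - <<'E'
from h import *
import pickle
F=pickle.load(open('W1.pkl','rb'));im=F['color'][:,:,::-1]
cv2.imwrite('pics/w1c.png',cv2.resize(im[110:220,270:380],(770,770))[:,:].copy()[90:690])
hsv=cv2.cvtColor(im,cv2.COLOR_BGR2HSV)
m=cv2.inRange(hsv,(5,120,90),(20,255,255));m[:110]=0;m[225:]=0;m[:,:280]=0;m[:,370:]=0
m=cv2.morphologyEx(m,cv2.MORPH_CLOSE,np.ones((25,25)))
c=max(cv2.findContours(m,0,1)[0],key=cv2.contourArea)
print(cv2.minAreaRect(c),cv2.approxPolyDP(c,5,True).squeeze().tolist())
E
```

```text
((320.943115234375, 164.96725463867188), (60.83601379394531, 85.6754379272461), 3.3664605617523193) [[294, 121], [293, 155], [337, 158], [339, 187], [291, 184], [290, 204], [346, 208], [353, 125]]
```

View pics/w1c.png

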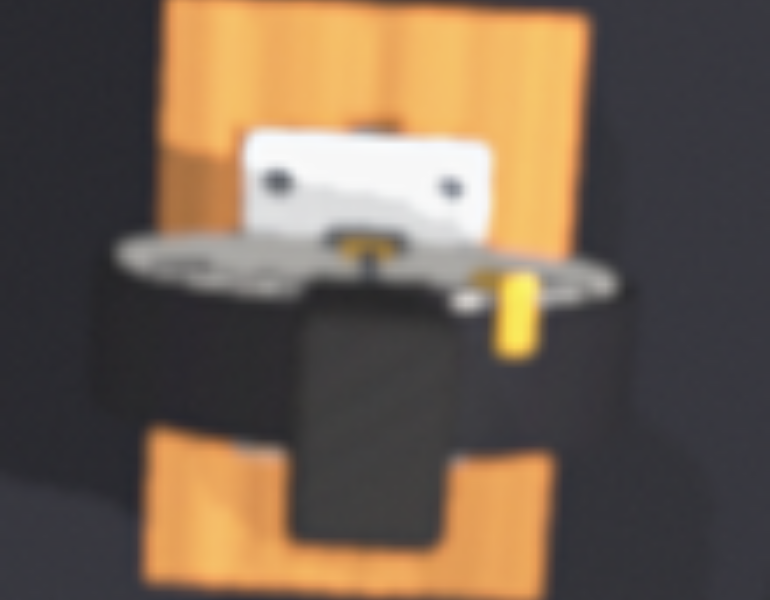

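```bash
python3 - <<'E'
from h import *
import pickle
np.set_printoptions(precision=1,suppress=True)
W=pickle.load(open('W1.pkl','rb'));F=pickle.load(open('F0.pkl','rb'));d=F['side']
print(np.array(W['extrinsics']))
P=lambda x,y:(W,270+x/7,110+(y+90)/7)
# block corners at 52
for p in [(160,0),(590,15),(545,598),(145,582)]: print('blk',onz(*P(*p),52))
for p in [(246,130),(492,145),(486,240),(244,232)]: print('shoe',onz(*P(*p),58))
for z in (170,180,191): print(z,[onz(*P(*p),z) for p in [(302,315),(448,312),(438,548),(290,542)]])
im=cv2.convertScaleAbs(d['color'][115:165,295:345,::-1],alpha=3)
cv2.imwrite('pics/sg.png',cv2.resize(im,(600,600),interpolation=cv2.INTER_CUBIC))
im=cv2.convertScaleAbs(F['scene']['color'][225:285,220:280,::-1],alpha=2)
cv2.imwrite('pics/scg.png',cv2.resize(im,(600,600),interpolation=cv2.INTER_CUBIC))
E
```

```text
[[   0.1   -1.    -0.2  553.5]
 [  -1.    -0.1   -0.  -191.1]
 [   0.     0.2   -1.   479.9]
 [   0.     0.     0.     1. ]]
blk [ 547.8 -161.3   52. ]
blk [ 555.5 -239.7   52. ]
blk [ 445.1 -248.5   52. ]
blk [ 438.1 -170.9   52. ]
shoe [ 527.  -179.9   58. ]
shoe [ 530.2 -224.9   58. ]
shoe [ 512.9 -226.4   58. ]
shoe [ 508.5 -181.8   58. ]
170 [array([ 510.3, -193.5,  170. ]), array([ 513.3, -213.3,  170. ]), array([ 480.2, -216.7,  170. ]), array([ 478.3, -196. ,  170. ])]
180 [array([ 511.7, -193.5,  180. ]), array([ 514.6, -212.6,  180. ]), array([ 482.6, -215.8,  180. ]), array([ 480.8, -195.8,  180. ])]
191 [array([ 513.2, -193.4,  191. ]), array([ 516. , -211.8,  191. ]), array([ 485.2, -214.9,  191. ]), array([ 483.4, -195.6,  191. ])]
```

View pics/sg.png

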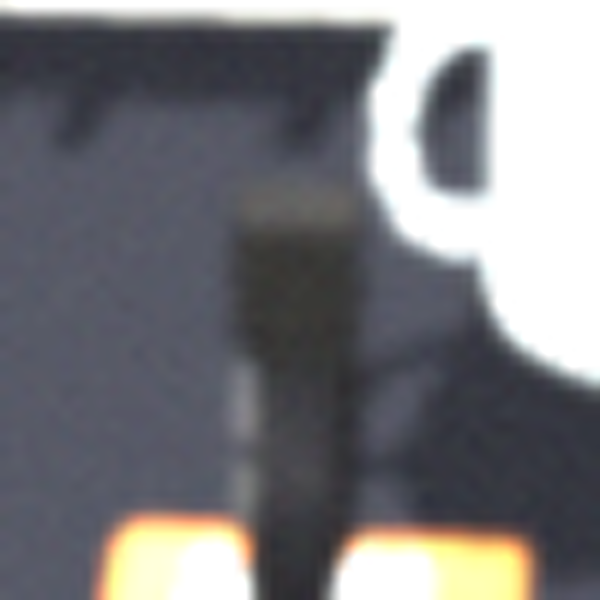

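View pics/scg.png

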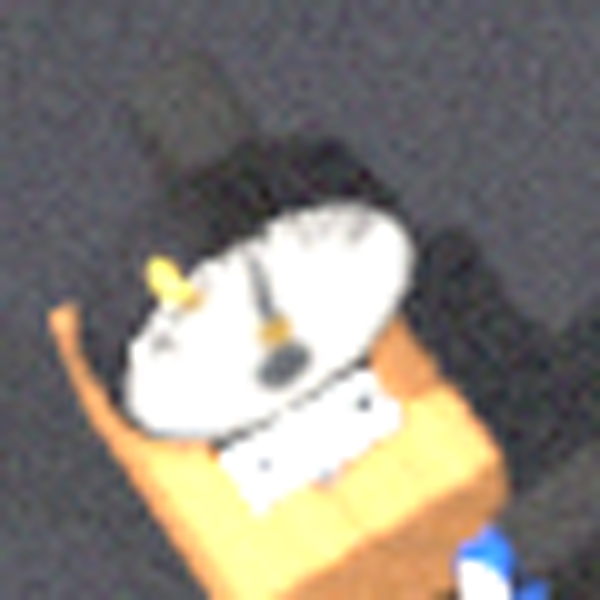

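```bash
python3 - <<'E'
from h import *
import pickle
np.set_printoptions(precision=1,suppress=True)
W=pickle.load(open('W1.pkl','rb'));F=pickle.load(open('F0.pkl','rb'));d=F['side']
print(tri((W,322.8,184.1),(d,319.75,132.1)))
plan([498,-205,220],5.0)
plan([498,-205,153],5.0)
E
```

```text
(array([ 499. , -204.1,  185.8]), [np.float64(0.21268017021469401), np.float64(0.21268017021470212)])
t 1.4 tcp [ 484.5 -200.8  300.1] xaxis yaw 7.44 zaxis [-0. -0. -1.]
travel cm [1.3 0.6 8. ]
twist 0.0425
t 1.4 tcp [ 484.5 -200.8  300.1] xaxis yaw 7.44 zaxis [-0. -0. -1.]
travel cm [ 1.3  0.6 14.7]
twist 0.0425
```

The gauge sits at about (498,-205), yaw about 5°, grip top about 186–191 mm. The wrist can't tilt, so I'll grip across the gauge's x faces; that lets the gauge pivot between the pads while it rocks. First I'll look at the rack from above.

```bash
python3 -c "
from h import *
print(r.get_obs()['q']);plan([490,210,300],5.0)"
```

```text
[-5.24699992e-01  1.59958709e-01  1.42888509e+00 -1.21260703e-03
  1.55355258e+00  9.16321883e-01]
t 1.4 tcp [ 484.5 -200.8  300.1] xaxis yaw 7.44 zaxis [-1.3e-03 -6.0e-04 -1.0e+00]
travel cm [ 5.860e+00 -4.066e+01 -1.000e-02]
twist 0.0425
```

```bash
python3 -m handwheel '{"jaw":[1,1,1,1,1,1,1,1,1,1,1,1],"travel":[[0.5,-3,0],[1,-7,0],[1.5,-11.5,0],[2,-16,0],[3,-20.5,0],[3.5,-25,0],[4,-29.5,0],[5,-34,0],[5.5,-38,0],[5.9,-40.7,0],[5.9,-40.7,0],[5.9,-40.7,0]],"twist":[0,0.04,0.04,0.04,0.04,0.04,0.04,0.04,0.04,0.04,0.04,0.04]}' && python3 - <<'E'
from h import *
import pickle
plan([0,0,0],7.4)
F=snap('wrist','w2.png');pickle.dump(F,open('W2.pkl','wb'))
cv2.imwrite('pics/w2c.png',cv2.resize(F['color'][90:220,240:400,::-1],(800,650),interpolation=cv2.INTER_CUBIC)[:600])
E
```

```text
t: 2.6
ee_pos: [491.4, 208.7, 300.2]
tcp_rot: [3.137, 0.137, -0.001]
ft_force: [0.1, -0.9, -0.5]
grip_width: 1.001
t 2.6 tcp [491.4 208.7 300.2] xaxis yaw 5.01 zaxis [-4.0e-04 -1.8e-03 -1.0e+00]
travel cm [-50.76  16.44  30.08]
twist -0.0417
```

View pics/w2.png

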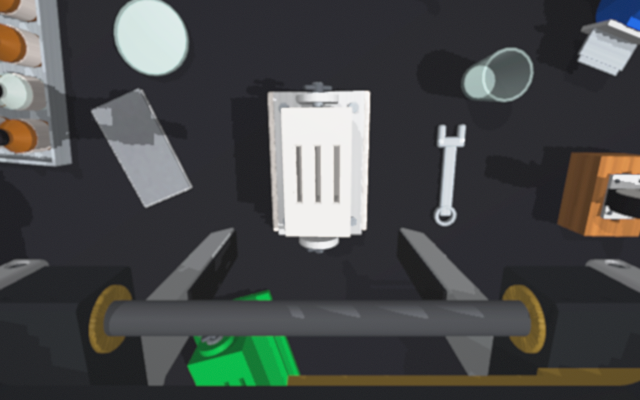

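View pics/w2c.png

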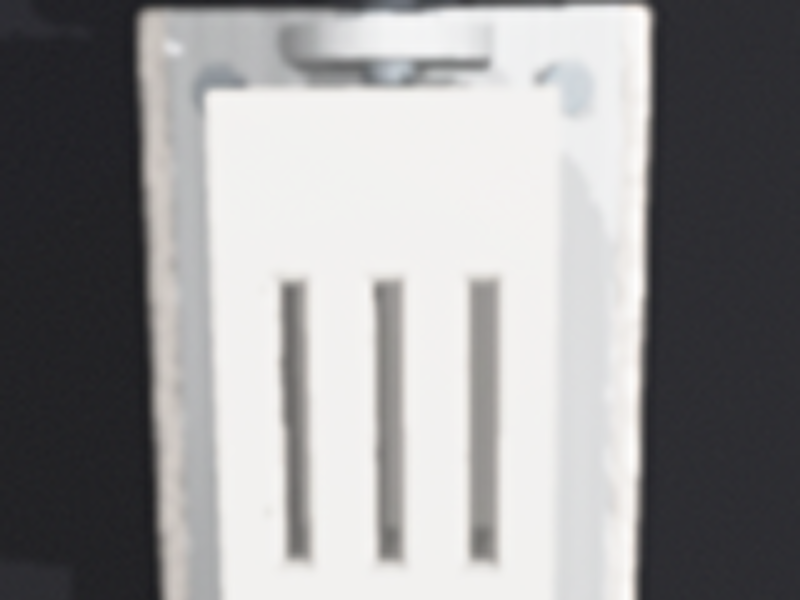

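The wrist view shows the white rack with three slots, the middle one from (318,146) to (318,202). The beaker is at (500,75) and the wooden block at (610,195). Next I'll measure the slots.

```bash
python3 - <<'E'
from h import *
import pickle
np.set_printoptions(precision=1,suppress=True)
W=pickle.load(open('W2.pkl','rb'));F=pickle.load(open('F0.pkl','rb'));s,d=F['scene'],F['side']
def slots(f,x0,y0,x1,y1,thr,k=4):
    g=cv2.cvtColor(f['color'],cv2.COLOR_RGB2GRAY)[y0:y1,x0:x1];g=cv2.resize(g,None,fx=k,fy=k,interpolation=cv2.INTER_CUBIC)
    m=(g<thr).astype(np.uint8);out=[]
    for c in cv2.findContours(m,0,1)[0]:
        if cv2.contourArea(c)<k*k*6 or cv2.contourArea(c)>k*k*800:continue
        (cx,cy),sz,_=cv2.minAreaRect(c);b=cv2.boxPoints(cv2.minAreaRect(c))
        e=[(b[i]+b[(i+1)%4])/2 for i in range(4)]
        L=[np.linalg.norm(b[i]-b[(i+1)%4]) for i in range(4)];i=int(np.argmin(L))
        e=sorted([e[i],e[(i+2)%4]],key=lambda p:p[0]*0.3+p[1])
        conv=lambda p:np.array([(p[0]+.5)/k-.5+x0,(p[1]+.5)/k-.5+y0])
        out.append([conv((cx,cy)),conv(e[0]),conv(e[1]),max(sz)/k,min(sz)/k])
    return sorted(out,key=lambda q:q[0][0])
for n,f,box,thr in [('W',W,(285,130,350,215),200),('side',d,(268,236,318,260),195),('scene',s,(350,170,400,210),195)]:
    for o in slots(f,*box,thr): print(n,o[0],o[1],o[2],'len',round(o[3],1),round(o[4],1))
E
```

```text
W [298.5 173.8] [297.9 145.6] [299.1 201.9] len 56.3 5.9
W [317.3 173.6] [317.  145.4] [317.6 201.9] len 56.5 5.8
W [336.1 173.7] [336.1 145.4] [336.1 202.1] len 56.7 6.0
side [285.1 254. ] [279.1 253.7] [291.1 254.2] len 12.0 1.1
side [309.4 236.2] [301.4 236.2] [317.4 236.2] len 16.0 1.2
scene [351.6 171.2] [349.6 171.2] [353.6 171.2] len 4.0 3.2
scene [356.4 171.9] [362.8 168.5] [350.  175.2] len 14.4 3.5
scene [361.2 198.9] [347.  186.1] [375.5 211.7] len 38.4 8.4
scene [362.8 188.1] [359.8 185.5] [365.8 190.6] len 8.0 1.4
scene [370.4 195.2] [366.3 191.2] [374.4 199.3] len 11.5 1.6
scene [374.8 182.5] [371.5 179.5] [378.1 185.4] len 8.8 1.3
scene [374.8 190.8] [369.5 185.5] [380.1 196.1] len 15.0 1.4
scene [384.  183.4] [368.6 183.4] [399.4 183.4] len 30.7 27.5
scene [391.7 204.8] [384.1 204.8] [399.4 204.8] len 15.2 9.2
```

```bash
python3 - <<'E'
from h import *
import pickle
np.set_printoptions(precision=1,suppress=True)
W=pickle.load(open('W2.pkl','rb'));F=pickle.load(open('F0.pkl','rb'));s,d=F['scene'],F['side']
print('WS',tri((W,317.3,173.6),(s,374.6,189.5)));print('WD',tri((W,317.3,173.6),(d,292,247.9)));print('all',tri((W,317.3,173.6),(d,292,247.9),(s,374.6,189.5)))
for z in (104,106):
    P=[onz(W,u,v,z) for u,v in [(297.9,145.6),(299.1,201.9),(317,145.4),(317.6,201.9),(336.1,145.4),(336.1,202.1)]]
    for i in (0,2,4): v=P[i]-P[i+1];print(z,(P[i]+P[i+1])/2,np.linalg.norm(v),np.degrees(np.arctan2(v[1],v[0])))
    print('pitch',np.linalg.norm(P[0]-P[2]))
# block top left/right edges & base edges (crop/5+240,/5+90)
im=cv2.cvtColor(W['color'],cv2.COLOR_RGB2GRAY)
for row in (125,140,215): print(row,[int(x) for x in im[row,264:378]])
E
```

```text
WS (array([502.6, 208.8, 103.9]), [np.float64(1.5224447792428468), np.float64(1.5224447792427573)])
WD (array([500.4, 207.6, 100.1]), [np.float64(0.36972577032085324), np.float64(0.3697257703208865)])
all (array([501.1, 209.2, 101.8]), [np.float64(1.3614443750938756), np.float64(1.419597086018181), np.float64(2.2040699360539797)])
104 [498.6 229.7 104. ] 66.35371411115631 5.412347475728309
104 [500.6 207.8 104. ] 66.59142969401397 5.599824108568317
104 [502.4 185.9 104. ] 66.8498586310697 5.791537576494049
pitch 21.855272933061123
106 [498.9 229.6 106. ] 66.00093607300167 5.412347475728312
106 [500.9 207.8 106. ] 66.23738781045016 5.599824108568334
106 [502.7 186.  106. ] 66.4944427768905 5.791537576494031
pitch 21.739076569196044
125 [34, 34, 31, 44, 103, 166, 198, 204, 202, 197, 190, 185, 186, 186, 185, 181, 185, 214, 235, 242, 242, 242, 242, 242, 241, 241, 241, 242, 241, 241, 241, 241, 242, 241, 242, 242, 242, 242, 241, 241, 241, 242, 241, 242, 242, 242, 241, 242, 242, 242, 242, 242, 242, 242, 242, 242, 242, 242, 242, 242, 242, 242, 242, 242, 242, 242, 242, 242, 242, 242, 242, 242
[... 622 characters left out ...]
, 242, 242, 240, 233, 224, 220, 220, 221, 221, 221, 221, 221, 223, 224, 224, 226, 233, 237, 241, 243, 201, 109, 49, 41, 44, 44, 45, 46, 45, 45]
215 [37, 36, 35, 36, 35, 33, 30, 45, 103, 165, 194, 197, 195, 185, 174, 170, 170, 170, 169, 171, 197, 232, 241, 241, 241, 241, 241, 241, 241, 241, 241, 241, 241, 241, 241, 241, 241, 241, 241, 241, 241, 241, 241, 241, 241, 241, 241, 241, 241, 241, 241, 241, 241, 241, 241, 241, 241, 241, 241, 241, 241, 241, 241, 241, 241, 241, 241, 241, 241, 241, 241, 241, 241, 241, 241, 241, 241, 241, 241, 241, 241, 241, 241, 241, 241, 240, 230, 217, 213, 216, 219, 220, 220, 219, 218, 219, 223, 229, 232, 234, 239, 241, 198, 106, 49, 42, 45, 45, 45, 46, 45, 46, 46, 45]
```

```bash
python3 -c "
from h import *
print(r.get_obs()['q']);plan([498.7,-204.7,250],95.0)"
```

```text
[ 2.71747962e-01  1.74410555e-01  1.41027078e+00 -1.49114206e-03
  1.55745656e+00  1.75593885e+00]
t 2.65 tcp [491.4 208.4 300.4] xaxis yaw 4.96 zaxis [-1.0e-04 -1.6e-03 -1.0e+00]
travel cm [-2.84 41.21  5.1 ]
twist -1.5714
```

```bash
python3 -m handwheel '{"jaw":[1,1,1,1,1,1,1,1,1,1,1,1,1,1,1,1],"travel":[[0,2,0],[-0.4,5,0],[-0.7,8,0],[-1,11.5,0],[-1.2,15,0],[-1.4,18.5,0],[-1.6,22,0],[-1.8,25.5,0],[-2,29,0],[-2.2,32.5,0],[-2.4,36,0],[-2.6,39,1],[-2.8,41.2,3],[-2.8,41.2,5],[-2.8,41.2,5],[-2.8,41.2,5]],"twist":[-0.1,-0.22,-0.34,-0.46,-0.58,-0.7,-0.82,-0.94,-1.06,-1.18,-1.3,-1.42,-1.54,-1.571,-1.571,-1.571]}' && python3 - <<'E'
from h import *
import pickle
plan([498.7,-204.7,155],95.0)
F=snap('wrist','w3.png');pickle.dump(F,open('W3.pkl','wb'))
cv2.imwrite('pics/w3c.png',cv2.resize(F['color'][100:240,220:420,::-1],(800,560),interpolation=cv2.INTER_CUBIC))
E
```

```text
t: 4.25
ee_pos: [498.8, -203.5, 250.8]
tcp_rot: [-2.124, -2.315, 0.001]
ft_force: [1.2, -0.1, -1.0]
grip_width: 1.002
t 4.25 tcp [ 498.8 -203.5  250.8] xaxis yaw 94.92 zaxis [-4.e-04 -2.e-04 -1.e+00]
travel cm [-0.12 -0.02  9.58]
twist -0.0013
```

View pics/w3.png

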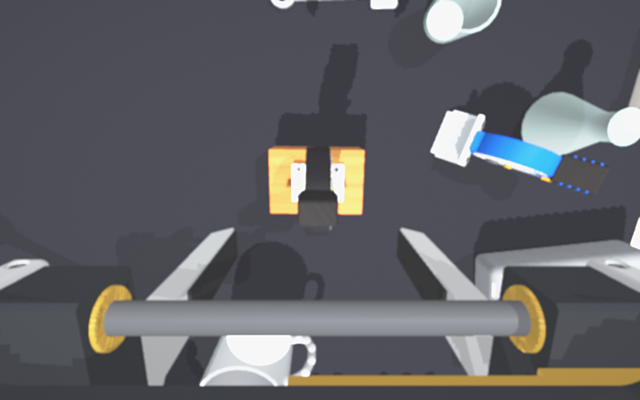

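View pics/w3c.png

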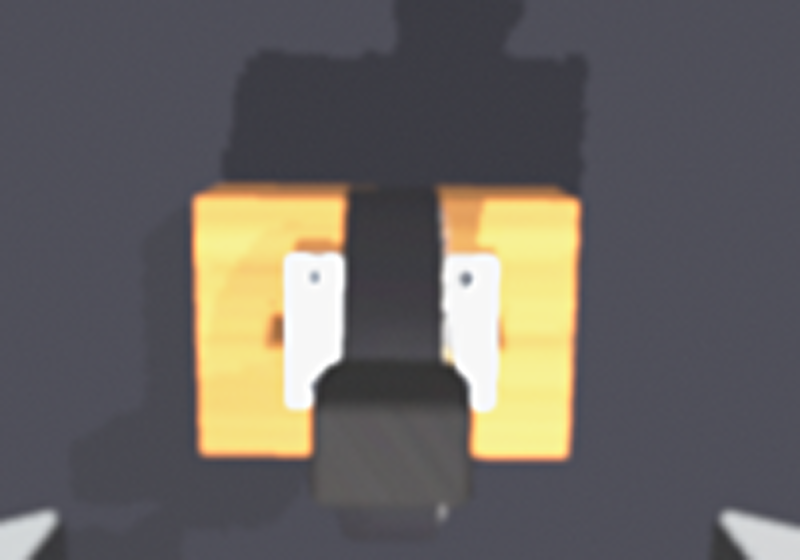

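```bash
python3 - <<'E'
from h import *
import pickle
np.set_printoptions(precision=1,suppress=True)
W=pickle.load(open('W3.pkl','rb'));d=pickle.load(open('F0.pkl','rb'))['side'];V=pickle.load(open('W1.pkl','rb'))
P=lambda x,y:(W,220+x/4,100+y/4)
print('tri',tri(P(390.5,455),(V,322.8,184.1),(d,319.75,132.1)),tri(P(390.5,455),(V,322.8,184.1)))
for z in (186,191): print(z,[onz(*P(*p),z) for p in [(390.5,455),(313,505),(468,505),(313,405),(468,405)]])
print('shoe',[onz(*P(*p),58) for p in [(284,254),(498,254),(496,408),(286,408)]])
print('blk',[onz(*P(*p),52) for p in [(194,196),(580,200),(572,459),(199,456)]])
E
```

```text
tri (array([ 499. , -204.5,  185.8]), [np.float64(0.510949029000401), np.float64(0.42248594199276807), np.float64(0.3144002789328098)]) (array([ 499.1, -204.1,  188.4]), [np.float64(0.16171753759359128), np.float64(0.16171753759364066)])
186 [array([ 499.1, -204.9,  186. ]), array([ 484.7, -216.5,  186. ]), array([ 515.2, -213.9,  186. ]), array([ 483.2, -196.2,  186. ]), array([ 513.2, -193.6,  186. ])]
191 [array([ 498.9, -203.5,  191. ]), array([ 484.8, -214.8,  191. ]), array([ 514.8, -212.3,  191. ]), array([ 483.4, -194.9,  191. ]), array([ 512.8, -192.4,  191. ])]
shoe [array([ 466.9, -184.3,   58. ]), array([ 528.1, -179. ,   58. ]), array([ 532.4, -224.4,   58. ]), array([ 470.5, -229.7,   58. ])]
blk [array([ 439.5, -170.5,   52. ]), array([ 550.7, -162.2,   52. ]), array([ 557.6, -239.7,   52. ]), array([ 444.8, -248.4,   52. ])]
```

```bash
python3 -m handwheel '{"jaw":[1,1,1,1,1,1,0.25,0.25,0.25,0.25,0.25,0.25,0.25,0.25,0.25],"travel":[[-0.1,0,2.5],[-0.1,0,6],[-0.1,0,8.5],[-0.1,0,9.6],[-0.1,0,9.6],[-0.1,0,9.6],[-0.1,0,9.6],[-0.1,0,9.6],[-0.1,0,9.6],[-0.1,0,9.6],[-0.1,0,9.6],[-0.1,0,9.6],[-0.1,0,9.6],[-0.1,0,9.6],[-0.1,0,9.6]],"twist":[0,0,0,0,0,0,0,0,0,0,0,0,0,0,0]}' 25
```

```text
t: 5.8
ee_pos: [499.8, -203.3, 154.4]
tcp_rot: [-2.12, -2.318, 0.0]
ft_force: [-0.1, -0.1, 0.6]
grip_width: 0.338
```

```bash
python3 -m handwheel '{"jaw":[0.25,0.25,0.25,0.25,0.25,0.25,0.25,0.25,0.25,0.25],"travel":[[0,0,-0.5],[0,0,-1.5],[0,0,-3],[0,0,-5],[0,0,-7],[0,0,-9],[0,0,-11],[0,0,-13],[0,0,-13],[0,0,-13]],"twist":[0,0,0,0,0,0,0,0,0,0]}' && python3 - <<'E'
from h import *
import pickle
F=[snap('wrist','w4.png'),snap('side','d4.png'),snap('scene','s4.png')];pickle.dump(F,open('F4.pkl','wb'))
a=cv2.resize(F[1]['color'][80:200,250:370,::-1],(400,400),interpolation=cv2.INTER_CUBIC);b=cv2.resize(F[2]['color'][190:310,190:310,::-1],(400,400),interpolation=cv2.INTER_CUBIC)
cv2.imwrite('pics/c4.png',np.hstack([a,b]))
plan([501,208,285],95.6)
E
```

```text
t: 6.8
ee_pos: [499.7, -203.2, 284.4]
tcp_rot: [2.12, 2.318, -0.0]
ft_force: [-1.1, 0.3, -3.2]
grip_width: 0.342
t 6.95 tcp [ 499.2 -202.9  283.1] xaxis yaw 95.1 zaxis [-0.0023  0.0013 -1.    ]
travel cm [40.91  3.84 -0.14]
twist -0.0087
```

View pics/c4.png

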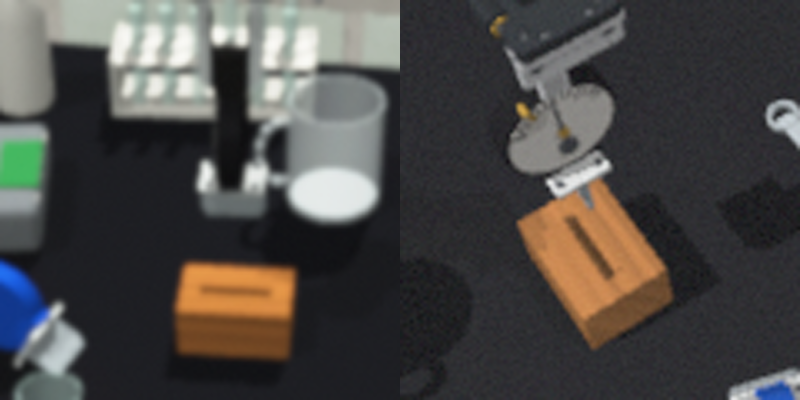

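View pics/w4.png

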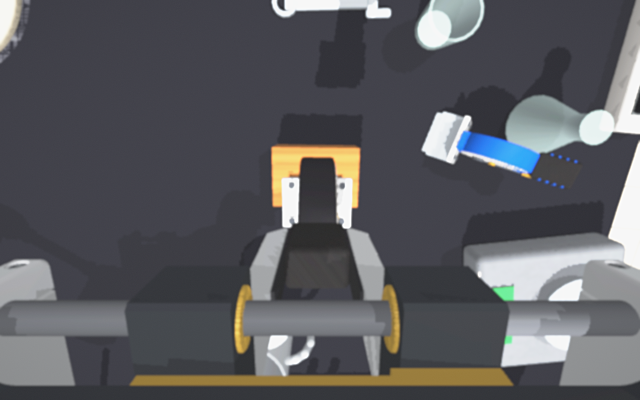

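The gauge is clear of the block, dial towards +x, held by the grip. I'll carry it above the rack.

```bash
python3 -m handwheel '{"jaw":[0.25,0.25,0.25,0.25,0.25,0.25,0.25,0.25,0.25,0.25,0.25,0.25,0.25,0.25,0.25],"travel":[[2,0.2,0],[5,0.5,0],[8.5,0.8,0],[12,1.1,0],[15.5,1.5,0],[19,1.8,0],[22.5,2.1,0],[26,2.5,0],[29.5,2.8,0],[33,3.1,0],[36.5,3.4,0],[39.5,3.7,0],[41.1,3.8,0],[41.1,3.8,0],[41.1,3.8,0]],"twist":[0,0,0,0,0,0,0,0,0,0,0,0,-0.009,-0.009,-0.009]}' && python3 - <<'E'
from h import *
import pickle
F=[snap('wrist','w5.png'),snap('side','d5.png'),snap('scene','s5.png')];pickle.dump(F,open('F5.pkl','wb'))
a=cv2.resize(F[1]['color'][160:310,220:370,::-1],(400,400),interpolation=cv2.INTER_CUBIC);b=cv2.resize(F[2]['color'][110:250,300:440,::-1],(400,400),interpolation=cv2.INTER_CUBIC)
cv2.imwrite('pics/c5.png',np.hstack([a,b]))
plan([501,208.8,285],95.6)
E
```

```text
t: 8.45
ee_pos: [501.0, 208.5, 283.8]
tcp_rot: [2.109, 2.328, -0.004]
ft_force: [-0.3, -0.8, -2.6]
grip_width: 0.335
t 8.6 tcp [501.3 208.  284.4] xaxis yaw 95.52 zaxis [-2.e-04 -9.e-04 -1.e+00]
travel cm [ 0.08 -0.02 -0.06]
twist -0.0014
```

View pics/c5.png

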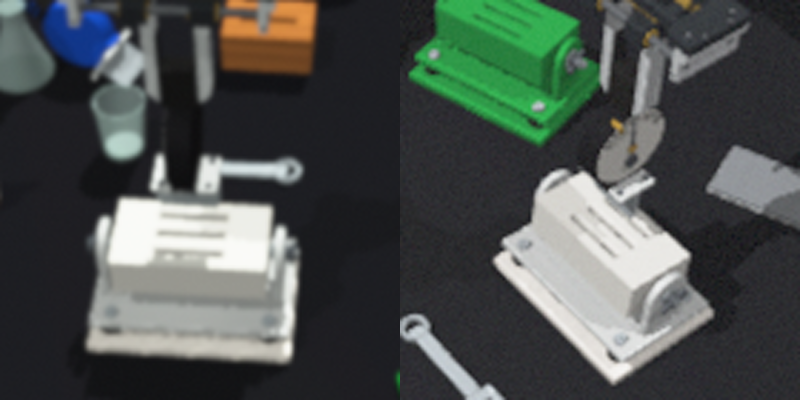

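View pics/w5.png

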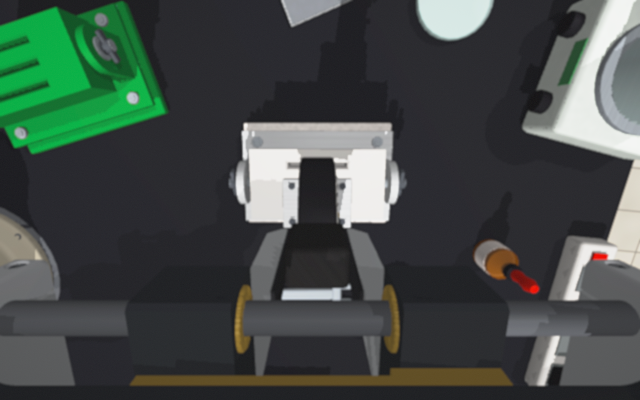

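```bash
python3 - <<'E'
from h import *
import pickle
W=pickle.load(open('F5.pkl','rb'))[0]
cv2.imwrite('pics/w5c.png',cv2.resize(W['color'][110:240,230:410,::-1],(800,578),interpolation=cv2.INTER_CUBIC))
cv2.imwrite('pics/s5c.png',cv2.resize(pickle.load(open('F5.pkl','rb'))[2]['color'][140:200,355:415,::-1],(600,600),interpolation=cv2.INTER_CUBIC))
E
```

```text
(no output)
```

View pics/w5c.png

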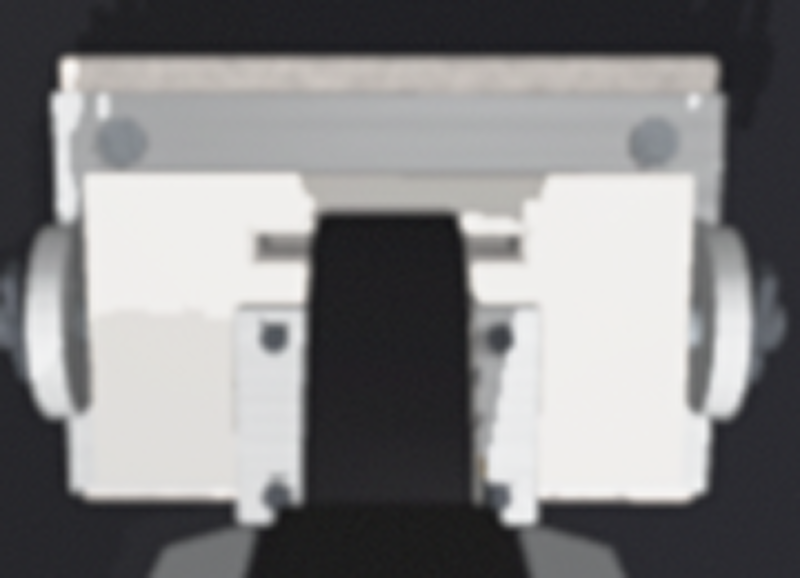

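View pics/s5c.png

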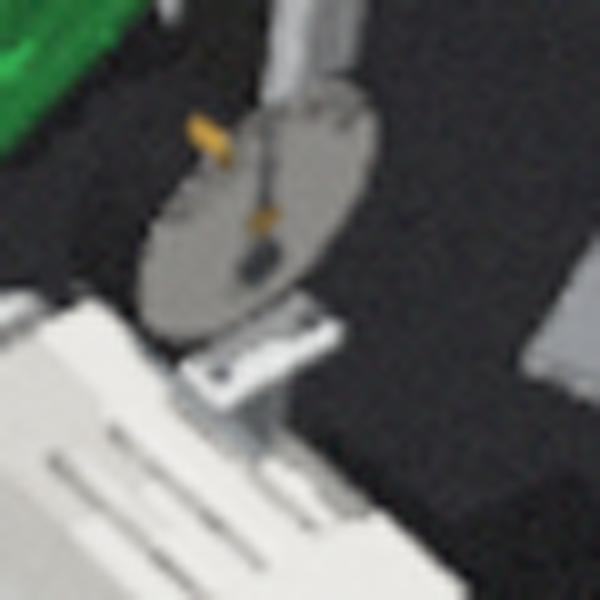

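```bash
python3 - <<'E'
from h import *
import pickle
np.set_printoptions(precision=1,suppress=True)
W,D,S=pickle.load(open('F5.pkl','rb'));k=40/9
P=lambda x,y:(W,230+(x+.5)/k-.5,110+(y+.5)/k-.5)
print('shoe',[onz(*P(*p),188) for p in [(237,305),(538,305),(538,523),(237,523)]])
print('Lslot',[onz(*P(*p),105) for p in [(255,246),(522,246)]])
print('blkedge far',[onz(*P(*p),104) for p in [(82,175),(694,175)]])
# shoe 3D: height via scene: shoe front corners
Q=lambda x,y:(S,355+x/10-.45,140+y/10-.45)
print(tri(P(538,305),Q(343,325)),tri(P(538,523),Q(215,405)))
# dial: axis(265,222)? tab(213,140), plane through dial x
n=np.array([np.cos(np.radians(5.6)),np.sin(np.radians(5.6)),0]);c=np.array([501,207.5,233])+13*n;yy=np.array([-n[1],n[0],0])
def onp(x,y):
    o,d=ray(*Q(x,y));p=o+d*((c-o)@n)/(d@n);return np.array([(p-c)@yy,p[2]-233])
for nm,p in [('axis',(265,222)),('tab out',(190,122)),('tab in',(228,158)),('needle top',(267,108)),('weight',(259,262)),('dial L',(140,290)),('dial R',(377,130)),('dial top',(345,80)),('dial bot',(175,338))]: print(nm,onp(*p))
E
```

```text
shoe [array([469.3, 226.7, 188. ]), array([527.2, 232.4, 188. ]), array([532.7, 188.4, 188. ]), array([472.5, 182.5, 188. ])]
Lslot [array([465.3, 226.8, 105. ]), array([531.5, 233.3, 105. ])]
blkedge far [array([421.4, 240. , 104. ]), array([571.7, 254.7, 104. ])]
(array([527.1, 232.1, 187.5]), [np.float64(0.2757612056625465), np.float64(0.2757612056625554)]) (array([532. , 186.9, 186.2]), [np.float64(1.294740440332171), np.float64(1.2947404403321792)])
axis [ 1.5 -4.5]
tab out [-31.3  53.1]
tab in [-15.8  30.5]
needle top [-3.8 41.1]
weight [  1.4 -19.9]
dial L [-42.5  -1.6]
dial R [40.1  6. ]
dial top [24.3 34.1]
dial bot [-27.3 -30.7]
```

```bash
python3 - <<'E'
from h import *
import pickle
np.set_printoptions(precision=2,suppress=True)
V=pickle.load(open('W1.pkl','rb'));a=np.radians(4.9);yy=np.array([-np.sin(a),np.cos(a),0]);xx=np.array([np.cos(a),np.sin(a),0])
c=np.array([498.9,-204.4,0])
for x,y in [(515,275),(515,352),(495,350),(538,350),(120,245),(618,280),(370,240)]:
  for z in (140,145,150) if 400<x<600 else (105,): 
    p=onz(V,270+x/7-.43,110+(y+90)/7-.43,z)-c;print((x,y),z,p@xx,p@yy,'ang',np.arcsin(min(1,abs(p@yy)/45)))
plan([501,208.8,285],95.6)
E
```

```text
(515, 275) 140 15.963801594093825 -21.10775814192599 ang 0.48822758757171625
(515, 275) 145 16.545293497908112 -20.670551882163558 ang 0.47725833191667605
(515, 275) 150 17.126785401722287 -20.233345622401092 ang 0.466350952908763
(515, 352) 140 4.385036323053669 -21.864468708677162 ang 0.5073663837205995
(515, 352) 145 5.136840420712136 -21.41613198433479 ang 0.49600302649306743
(515, 352) 150 5.8886445183706595 -20.96779525999242 ang 0.48470912033648184
(495, 350) 140 4.550774208047567 -18.833643291381975 ang 0.4318210765363803
(495, 350) 145 5.300140465216509 -18.429887013563523 ang 0.4219640795655112
(495, 350) 150 6.049506722385452 -18.02613073574507 ang 0.4121505108449946
(538, 350) 140 4.846214228865868 -25.30737455152753 ang 0.5972686639936801
(538, 350) 145 5.591234855311946 -24.80839608486039 ang 0.5839188485848766
(538, 350) 150 6.336255481758027 -24.309417618193223 ang 0.5706857797121212
(120, 245) 105 13.850741764567653 41.00943828582052 ang 1.1464810641492387
(618, 280) 105 11.845602307505484 -41.199391562224726 ang 1.1568534604293395
(370, 240) 105 16.542902344350164 0.0041656523206612395 ang 9.257005170245853e-05
t 8.6 tcp [501.3 208.  284.4] xaxis yaw 95.52 zaxis [-0. -0. -1.]
travel cm [ 0.08 -0.02 -0.06]
twist -0.0014
```

```bash
python3 -m handwheel '{"jaw":[0.25,0.25,0.25,0.25,0.25,0.25,0.25,0.25,0.25,0.25],"travel":[[0.05,0,1],[0.05,0,2.5],[0.05,0,3.4],[0.05,0,3.7],[0.05,0,4],[0.05,0,4.3],[0.05,0,4.6],[0.05,0,4.8],[0.05,0,4.8],[0.05,0,4.8]],"twist":[0,0,0,0,0,0,0,0,0,0]}' && python3 - <<'E'
from h import *
print(r.get_obs()['ft_force'],r.get_obs()['torque'])
F=[snap('side'),snap('scene')]
a=cv2.resize(F[0]['color'][160:310,220:370,::-1],(400,400),interpolation=cv2.INTER_CUBIC);b=cv2.resize(F[1]['color'][130:230,330:430,::-1],(400,400),interpolation=cv2.INTER_CUBIC)
cv2.imwrite('pics/c6.png',np.hstack([a,b]))
E
```

```text
t: 9.6
ee_pos: [501.2, 210.0, 236.6]
tcp_rot: [2.11, 2.328, 0.0]
ft_force: [0.8, 0.5, -2.6]
grip_width: 0.344
[ 0.84627675  0.45024053 -2.59578022] [ 0.02466159 -0.05354979  0.01505922]
```

View pics/c6.png

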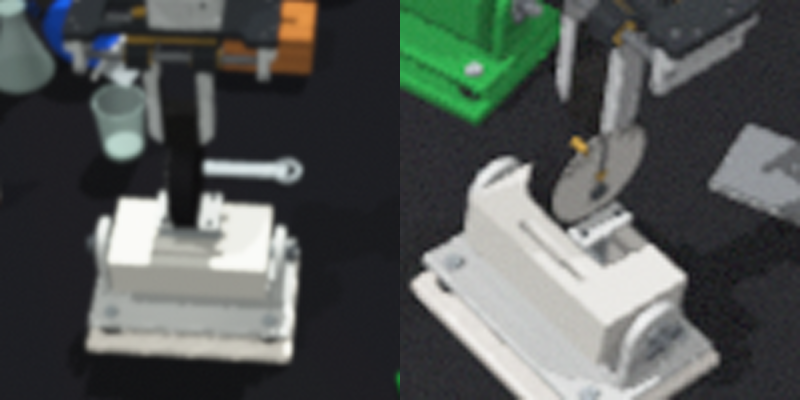

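The force is unchanged with the toe about 9 mm below the mouth, so it has entered the slot. I'll push on to home.

```bash
python3 -m handwheel '{"jaw":[0.25,0.25,0.25,0.25,0.25,0.25,0.25,0.25,0.25],"travel":[[0,0,0.5],[0,0,1],[0,0,1.5],[0,0,2],[0,0,2.3],[0,0,2.6],[0,0,2.8],[0,0,2.8],[0,0,2.8]],"twist":[0,0,0,0,0,0,0,0,0]}' && python3 -c "
from h import *
for i in range(3):
  o=r.get_obs();print(o['ft_force'],o['torque'],o['ee_pos']);snap('side')"
```

```text
t: 10.6
ee_pos: [501.3, 210.2, 208.7]
tcp_rot: [-2.11, -2.327, -0.001]
ft_force: [-0.0, -0.2, -1.6]
grip_width: 0.338
[-0.02467383 -0.21567356 -1.57009369] [-0.33479513 -0.04703284  0.01092764] [501.28677319 210.21436003 208.65599242]
[ 0.27970261 -0.75001942 -0.71791037] [-0.34212004 -0.03491823 -0.01514755] [501.27048137 210.18992163 208.64863683]
[ 0.53779498 -0.92664598 -0.75278199] [-0.34445462  0.00758989 -0.01441302] [501.28464782 210.20329284 208.64350757]
```

```bash
python3 -m handwheel '{"jaw":[0.25,0.25,0.25],"travel":[[0,0,0.1],[0,0,0.2],[0,0,0.2]],"twist":[0,0,0]}' ; python3 -m handwheel '{"jaw":[0.25,0.25,0.25],"travel":[[0,0,0.1],[0,0,0.2],[0,0,0.2]],"twist":[0,0,0]}' ; python3 - <<'E'
from h import *
o=r.get_obs();print(o['ft_force'],o['torque'],o['ee_pos'])
F=[snap('side','d7.png'),snap('scene','s7.png')]
a=cv2.resize(F[0]['color'][180:280,240:340,::-1],(400,400),interpolation=cv2.INTER_CUBIC);b=cv2.resize(F[1]['color'][145:225,340:420,::-1],(400,400),interpolation=cv2.INTER_CUBIC)
cv2.imwrite('pics/c7.png',np.hstack([a,b]))
E
```

```text
t: 11.05
ee_pos: [501.3, 209.9, 208.2]
tcp_rot: [2.109, 2.327, 0.002]
ft_force: [-2.1, -1.9, 7.2]
grip_width: 0.337
t: 11.35
ee_pos: [501.4, 210.1, 208.1]
tcp_rot: [2.109, 2.326, 0.004]
ft_force: [-3.7, -2.2, 15.3]
grip_width: 0.338
[-3.70641768 -2.21823769 15.27327396] [-0.63484708  1.09906942  0.02712303] [501.35468789 210.06642727 208.12243316]
```

View pics/c7.png

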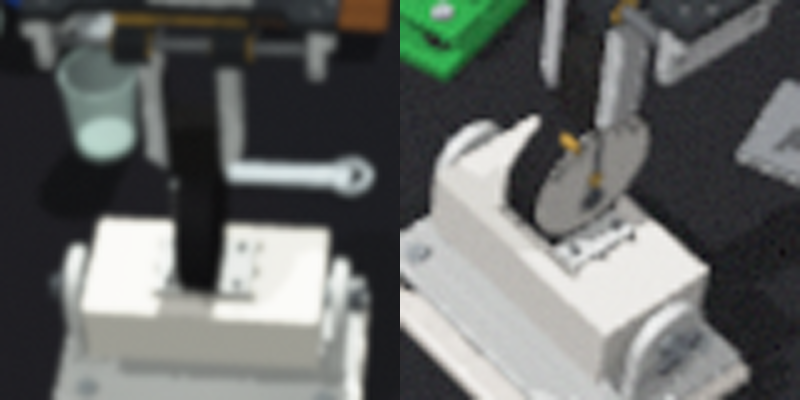

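The shoe seats at TCP z about 208 with rising force, so the blade is home. The left slot shows past the shoe, which confirms it is in the middle slot. Now I rock left along the arc to about 0.30 first.

```bash
python3 -m handwheel '{"jaw":[0.25,0.25,0.25,0.25,0.25,0.25,0.25,0.25,0.25,0.25],"travel":[[0,0,-0.2],[0.4,0,-0.2],[0.72,0,-0.18],[1.43,0,-0.13],[2.14,0,-0.04],[2.85,0,0.09],[3.55,0,0.25],[4.24,0,0.44],[4.24,0,0.44],[4.24,0,0.44]],"twist":[0,0,0,0,0,0,0,0,0,0]}' ; python3 - <<'E'
from h import *
F=[snap('side','d8.png'),snap('scene','s8.png')]
o=r.get_obs();print(o['t'],o['ft_force'],o['torque'],o['ee_pos'])
a=cv2.resize(F[0]['color'][180:280,240:340,::-1],(400,400),interpolation=cv2.INTER_CUBIC);b=cv2.resize(F[1]['color'][145:225,340:420,::-1],(400,400),interpolation=cv2.INTER_CUBIC)
cv2.imwrite('pics/c8.png',np.hstack([a,b]))
E
```

```text
t: 12.45
ee_pos: [497.1, 253.5, 200.3]
tcp_rot: [-2.109, -2.327, -0.003]
ft_force: [-0.9, 1.7, 5.0]
grip_width: 0.338
12.55 [-1.20475531  2.54559002  2.84421023] [ 0.50837003  0.23040433 -0.03211156] [497.13216526 253.409701   200.31254661]
```

View pics/c8.png

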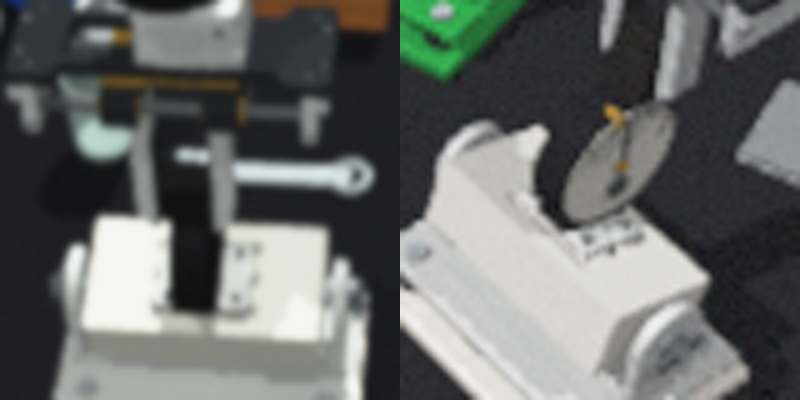

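```bash
python3 -m handwheel '{"jaw":[0.25,0.25,0.25,0.25,0.25,0.25,0.25,0.25,0.25,0.25,0.25,0.25,0.25,0.25],"travel":[[0.3,0,0.1],[0.6,0,0.22],[0.9,0,0.34],[1.2,0,0.48],[1.2,0,0.48],[1.2,0,0.48],[1.2,0,0.48],[1.2,0,0.48],[1.2,0,0.48],[1.2,0,0.48],[1.2,0,0.48],[1.2,0,0.48],[1.2,0,0.48],[1.2,0,0.48]],"twist":[0,0,0,0,0,0,0,0,0,0,0,0,0,0]}' ; python3 - <<'E'
from h import *
F=[snap('side','d9.png'),snap('scene','s9.png'),snap('wrist','w9.png')]
o=r.get_obs();print(o['t'],o['ft_force'],o['torque'],o['ee_pos'])
a=cv2.resize(F[0]['color'][180:280,240:340,::-1],(400,400),interpolation=cv2.INTER_CUBIC);b=cv2.resize(F[1]['color'][160:200,368:408,::-1],(400,400),interpolation=cv2.INTER_CUBIC)
cv2.imwrite('pics/c9.png',np.hstack([a,b]))
E
```

```text
t: 13.95
ee_pos: [496.1, 264.4, 195.9]
tcp_rot: [-2.11, -2.327, -0.002]
ft_force: [-1.0, 1.7, 7.0]
grip_width: 0.34
14.1 [-1.17189214  1.74922109  6.5133654 ] [-0.00698205  0.31642004  0.02528853] [496.06392914 264.45064616 195.86988074]
```

View pics/c9.png

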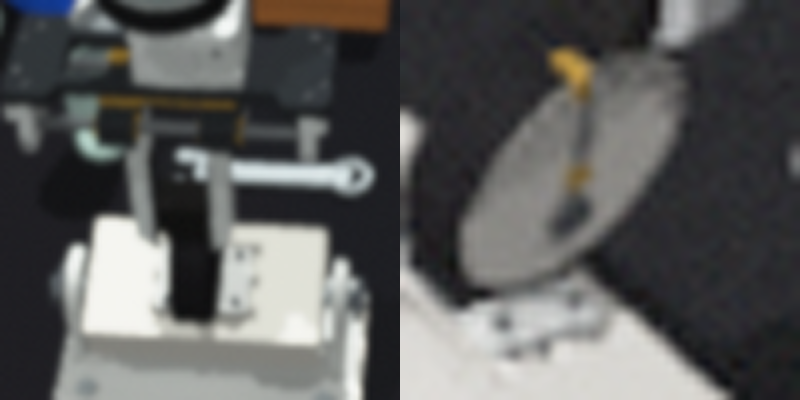

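View pics/w9.png

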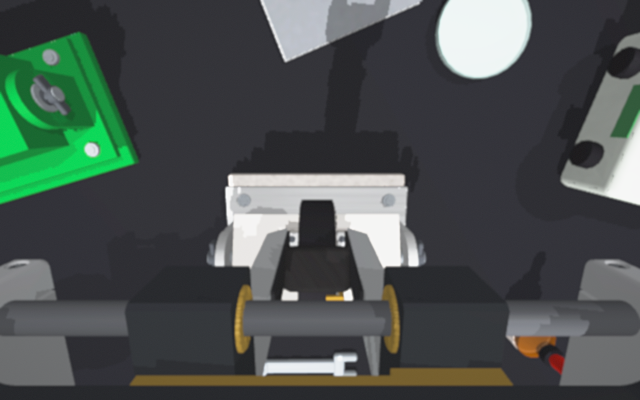

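The needle tip is just short of the tab's middle: the tab's inner end is about 0.6 px left of the needle line in the scene view. That agrees with tilt about 0.415 against index about 0.475, so I'll rock on about 0.06.

```bash
python3 -m handwheel '{"jaw":[0.25,0.25,0.25,0.25,0.25,0.25,0.25,0.25,0.25,0.25,0.25,0.25,0.25,0.25,0.25,0.25,0.25,0.25],"travel":[[0.2,0,0.08],[0.4,0,0.17],[0.6,0,0.27],[0.78,0,0.37],[0.78,0,0.37],[0.78,0,0.37],[0.78,0,0.37],[0.78,0,0.37],[0.78,0,0.37],[0.78,0,0.37],[0.78,0,0.37],[0.78,0,0.37],[0.78,0,0.37],[0.78,0,0.37],[0.78,0,0.37],[0.78,0,0.37],[0.78,0,0.37],[0.78,0,0.37]],"twist":[0,0,0,0,0,0,0,0,0,0,0,0,0,0,0,0,0,0]}' ; python3 - <<'E'
from h import *
import pickle
np.set_printoptions(precision=2,suppress=True)
I=[snap('scene','s10_%d.png'%i) for i in range(6)];D=snap('side','d10.png')
S=dict(I[0]);S['color']=np.mean([f['color'].astype(float) for f in I],0)
o=r.get_obs();print(o['t'],o['ft_force'],o['torque'],o['ee_pos'])
pickle.dump((S,D),open('F10.pkl','wb'))
b=cv2.resize(S['color'][160:200,370:410,::-1].astype(np.uint8),(600,600),interpolation=cv2.INTER_CUBIC)
cv2.imwrite('pics/c10.png',cv2.convertScaleAbs(b,alpha=1.4))
cv2.imwrite('pics/c10d.png',cv2.resize(D['color'][180:280,240:340,::-1],(600,600),interpolation=cv2.INTER_CUBIC))
E
```

```text
t: 15.9
ee_pos: [495.3, 272.2, 192.2]
tcp_rot: [-2.11, -2.327, -0.002]
ft_force: [-1.8, 1.9, 6.1]
grip_width: 0.342
16.25 [-1.44  2.43  6.21] [-0.03  0.29 -0.07] [495.29 272.25 192.15]
```

View pics/c10.png

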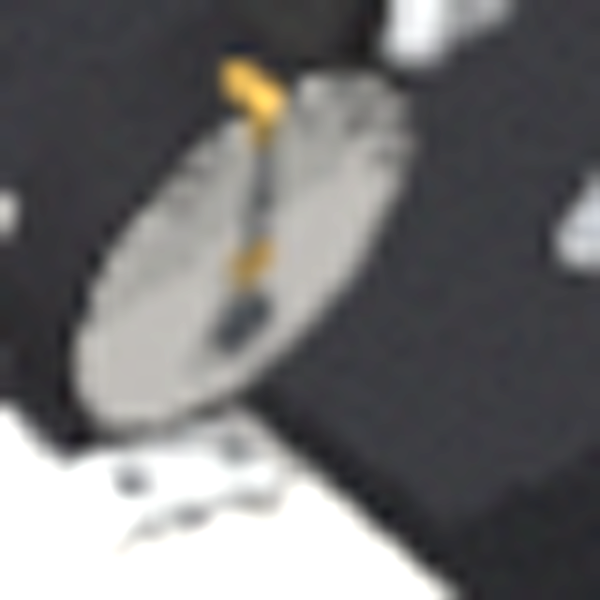

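View pics/c10d.png

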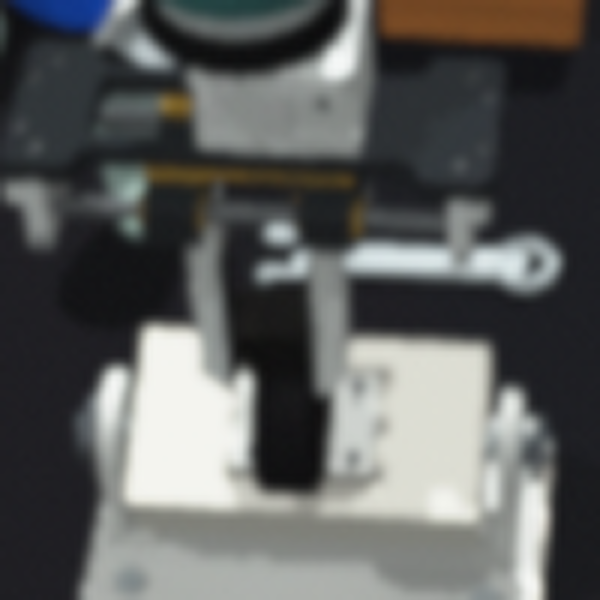

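```bash
python3 - <<'E'
from h import *
import pickle
np.set_printoptions(precision=2,suppress=True)
S,D=pickle.load(open('F10.pkl','rb'));c=S['color'];k=15
cr=cv2.resize(c[160:200,370:410].astype(np.float32),(600,600),interpolation=cv2.INTER_CUBIC)
g=cr.mean(2);sat=cr[:,:,0]-cr[:,:,2]
full=lambda x,y:(S,370+(x+.5)/k-.5,160+(y+.5)/k-.5)
ned=[]
for y in range(165,235,5):
    w=np.clip(np.percentile(g[y,225:300],75)-g[y,225:300]-15,0,None);ned.append(((w*np.arange(225,300)).sum()/w.sum(),y))
tab=[]
for y in range(75,150,6):
    w=np.clip(sat[y,200:310]-25,0,None)
    if w.sum()>50: tab.append(((w*np.arange(200,310)).sum()/w.sum(),y,w.max()))
print(np.array(ned));print(np.array(tab))
a=.475;th=np.radians(5.6);n=np.array([np.cos(th),np.sin(th),0]);u=np.array([-n[1],n[0],0]);z=np.array([0,0,1])
C=np.array([501,208,83.8])+73*(np.sin(a)*u+np.cos(a)*z)+13*n
def onp(x,y,off=0):
    o,d=ray(*full(x,y));p=o+d*((C+off*n-o)@n)/(d@n);return np.array([(p-C)@u,p[2]-C[2]])
for off in (0,3):
    print(off,'needle',[onp(x,y,off) for x,y in ned[::4]],'tab',[onp(t[0],t[1],off) for t in tab],'hub',onp(250,262,off))
# dial outline centre
for nm,p in [('L',(75,350)),('R',(412,150)),('T',(345,75)),('B',(150,425))]: print(nm,onp(*p))
print(proj(S,C),full(0,0)[1:])
E
```

```text
[[264.34 165.  ]
 [264.22 170.  ]
 [263.82 175.  ]
 [263.34 180.  ]
 [262.7  185.  ]
 [261.93 190.  ]
 [261.58 195.  ]
 [261.03 200.  ]
 [259.66 205.  ]
 [257.76 210.  ]
 [255.44 215.  ]
 [254.18 220.  ]
 [254.67 225.  ]
 [255.37 230.  ]]
[[242.98  75.    79.08]
 [247.34  81.    79.81]
 [252.25  87.    84.32]
 [256.34  93.    93.95]
 [260.25  99.    98.79]
 [262.57 105.    91.51]
 [263.56 111.    75.02]
 [263.29 117.    58.73]
 [261.9  123.    45.85]
 [260.4  129.    30.99]
 [259.88 135.    23.7 ]
 [259.73 141.    15.45]]
0 needle [array([-2.5 , 25.28]), array([-2.05, 19.48]), array([-1.99, 13.89]), array([-2.48,  8.64])] tab [array([-12.24,  55.94]), array([-10.81,  53.42]), array([-9.23, 50.79]), array([-7.86, 48.3 ]), array([-6.54, 45.83]), array([-5.64, 43.63]), array([-5.11, 41.67]), array([-4.92, 39.94]), array([-5.04, 38.4 ]), array([-5.19, 36.88]), array([-5.06, 35.18]), array([-4.84, 33.4 ])] hub [-2.1  -2.07]
3 needle [array([-5.98, 30.23]), array([-5.54, 24.46]), array([-5.48, 18.9 ]), array([-5.96, 13.68])] tab [array([-15.67,  60.71]), array([-14.25,  58.2 ]), array([-12.68,  55.59]), array([-11.32,  53.11]), array([-10.  ,  50.66]), array([-9.11, 48.48]), array([-8.58, 46.53]), array([-8.39, 44.8 ]), array([-8.51, 43.27]), array([-8.66, 41.76]), array([-8.53, 40.07]), array([-8.31, 38.3 ])] hub [-5.59  3.03]
L [-46.73   4.33]
R [38.96  1.59]
T [15.78 37.58]
B [-23.2  -34.48]
(np.float64(386.8294999548759), np.float64(176.17260178009172)) (369.53333333333336, 159.53333333333333)
```

```bash
python3 - <<'E'
from h import *
import pickle
np.set_printoptions(precision=2,suppress=True)
V=pickle.load(open('W1.pkl','rb'));im=V['color'].astype(float)
sat=im[:,:,0]-im[:,:,2]
sub=sat[145:165,335:352] if 0 else sat
print('rows');
for v in range(153,166):
    print(v,sat[v,338:350].astype(int),im[v,338:350,0].astype(int))
E
```

```text
rows
153 [ -6  16 104 143 143 140 140 141 141 142 139 142] [247 246 245 244 245 245 246 246 245 245 245 247]
154 [ -4  31 112 143 142 140 140 140 141 141 140 143] [247 246 244 244 245 245 246 245 245 245 245 248]
155 [  2  48 119 144 144 140 141 139 141 142 142 144] [246 245 244 244 245 245 246 245 245 245 246 248]
156 [ 14  64 124 144 143 142 140 141 141 141 141 144] [241 242 243 245 245 246 246 246 245 245 246 248]
157 [ 30  70 115 133 133 133 134 136 139 140 142 145] [219 224 234 242 245 246 246 246 245 246 247 249]
158 [ 16  38  70  89  98 101 109 115 120 127 131 136] [180 189 209 226 234 238 241 242 243 245 247 248]
159 [  7  12  21  32  40  47  59  68  76  85  96 100] [167 168 177 189 198 204 213 218 223 229 236 234]
160 [16 17 15 13 11 12 14 18 20 27 39 41] [166 163 163 165 168 171 175 180 183 188 198 196]
161 [45 48 45 43 49 51 52 44 21  5  5  8] [163 159 157 163 179 193 201 199 180 164 165 168]
162 [ 78  87  88 100 126 127 121 110  80  21   1   2] [159 158 159 180 222 239 246 244 218 158 142 149]
163 [ 69  84  97 134 162 156 145 137 116  43   4   1] [153 155 160 198 242 250 251 252 237 169 138 144]
164 [ 27  41  64 129 164 157 150 142 111  40   5   3] [164 154 155 206 247 249 249 251 242 190 164 165]
165 [  7  11  35 116 163 157 153 142  99  31   3   2] [181 152 148 205 248 249 248 250 238 191 164 157]
```

```bash
python3 - <<'E'
from h import *
import pickle
V=pickle.load(open('W1.pkl','rb'));a=np.radians(4.9)
for an in (4.7,5.2):
  a=np.radians(an);yy=np.array([-np.sin(a),np.cos(a),0]);xx=np.array([np.cos(a),np.sin(a),0])
  # centre from dial edges midpoint computed earlier at z=105
  cl=onz(V,270+120/7-.43,110+335/7-.43,105);crr=onz(V,270+618/7-.43,110+370/7-.43,105)
  c=(cl+crr)/2
  gt=onz(V,322.8,184.1,188.5)
  for z in (143,145,147):
    p=onz(V,343.8,164.5,z)
    print(an,z,'rel dial',(p-c)@yy,'rel griptop',(p-gt)@yy,'x',(p-c)@xx+13,[round(float(np.arcsin(-((p-c)@yy)/R)),3) for R in (45,46,47)])
E
```

```text
4.7 143 rel dial -21.620970181172304 rel griptop -22.012945398021518 x 13.681036305951043 [0.501, 0.489, 0.478]
4.7 145 rel dial -21.440036936423372 rel griptop -21.832012153272583 x 13.929973796178894 [0.497, 0.485, 0.474]
4.7 147 rel dial -21.259103691674444 rel griptop -21.65107890852365 x 14.178911286406747 [0.492, 0.48, 0.469]
5.2 143 rel dial -21.626090008377723 rel griptop -22.126842405996786 x 13.492334210380038 [0.501, 0.489, 0.478]
5.2 145 rel dial -21.44733601485769 rel griptop -21.948088412476753 x 13.742841142214187 [0.497, 0.485, 0.474]
5.2 147 rel dial -21.26858202133766 rel griptop -21.76933441895672 x 13.993348074048336 [0.492, 0.481, 0.47]
```

The refined index is about 0.487 against a tilt of about 0.477, and the scene view also shows a slight lag. I'll make a last small nudge of about +0.02 and settle.

```bash
python3 -m handwheel '{"jaw":[0.25,0.25,0.25,0.25,0.25,0.25,0.25,0.25,0.25,0.25,0.25,0.25,0.25,0.25,0.25,0.25,0.25,0.25,0.25,0.25],"travel":[[0.1,0,0.05],[0.2,0,0.1],[0.25,0,0.13],[0.25,0,0.13],[0.25,0,0.13],[0.25,0,0.13],[0.25,0,0.13],[0.25,0,0.13],[0.25,0,0.13],[0.25,0,0.13],[0.25,0,0.13],[0.25,0,0.13],[0.25,0,0.13],[0.25,0,0.13],[0.25,0,0.13],[0.25,0,0.13],[0.25,0,0.13],[0.25,0,0.13],[0.25,0,0.13],[0.25,0,0.13]],"twist":[0,0,0,0,0,0,0,0,0,0,0,0,0,0,0,0,0,0,0,0]}' ; python3 - <<'E'
from h import *
import pickle
np.set_printoptions(precision=2,suppress=True)
I=[snap('scene','s11_%d.png'%i) for i in range(8)];D=snap('side','d11.png')
S=dict(I[0]);S['color']=np.mean([f['color'].astype(float) for f in I],0)
o=r.get_obs();print(o['t'],o['ft_force'],o['torque'],o['ee_pos'],o['grip_width'])
c=S['color'];k=15
cr=cv2.resize(c[160:200,370:410].astype(np.float32),(600,600),interpolation=cv2.INTER_CUBIC)
g=cr.mean(2);sat=cr[:,:,0]-cr[:,:,2];X=np.arange(600)
for y in range(93,240,6):
    w=np.clip(sat[y,200:310]-25,0,None);v=np.clip(np.percentile(g[y,235:300],75)-g[y,235:300]-15,0,None)
    print(y,'tab' if y<150 else 'needle',((w*X[200:310]).sum()/w.sum() if y<150 and w.sum()>0 else (v*X[235:300]).sum()/max(v.sum(),1)).round(1))
cv2.imwrite('pics/c11.png',np.hstack([cv2.convertScaleAbs(cr[80:430,50:450,::-1],alpha=1.3),cv2.resize(D['color'][185:285,235:335,::-1],(400,350),interpolation=cv2.INTER_CUBIC)]))
E
```

```text
t: 18.25
ee_pos: [495.1, 274.6, 191.0]
tcp_rot: [2.11, 2.327, 0.002]
ft_force: [-2.2, 1.5, 7.8]
grip_width: 0.339
18.7 [-0.65  1.51  7.29] [-0.14  0.32 -0.05] [495.07 274.62 190.91] 0.3395086331320822
93 tab 263.2
99 tab 266.9
105 tab 269.3
111 tab 270.5
117 tab 270.8
123 tab 270.3
129 tab 269.5
135 tab 268.4
141 tab 266.4
147 tab 262.0
153 needle 257.0
159 needle 257.9
165 needle 265.4
171 needle 268.3
177 needle 268.0
183 needle 266.2
189 needle 264.8
195 needle 264.3
201 needle 263.6
207 needle 262.6
213 needle 261.7
219 needle 260.2
225 needle 258.2
231 needle 256.8
237 needle 256.7
```

View pics/c11.png

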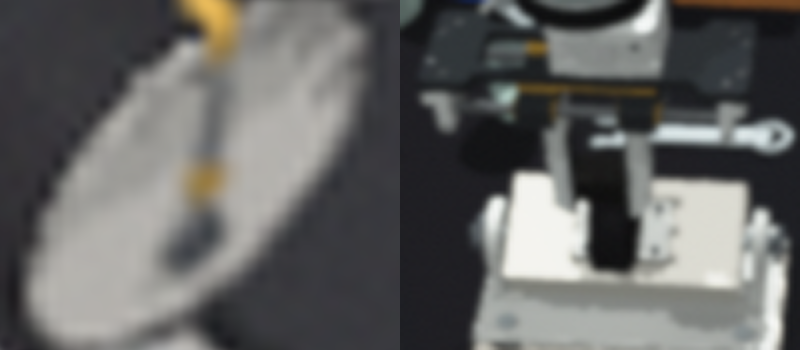

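View pics/s11_7.png

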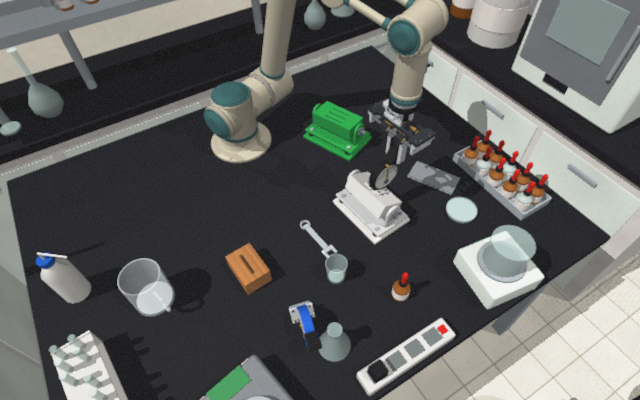

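```bash
python3 - <<'E'
import cv2,numpy as np
a=cv2.imread('pics/scene0.png');b=cv2.imread('pics/s11_7.png')
for n,(x,y,w,h) in {'beaker':(320,248,35,40),'flask':(312,318,42,45),'dropper':(388,268,28,38)}.items():
    ga=cv2.cvtColor(a[y:y+h,x:x+w],6).astype(np.float32);gb=cv2.cvtColor(b[y:y+h,x:x+w],6).astype(np.float32)
    print(n,cv2.phaseCorrelate(ga,gb,cv2.createHanningWindow((w,h),cv2.CV_32F)))
from h import *
o=r.get_obs();print(o['t'],o['ee_pos'],abs(o['joint_velocities']).max())
r.close_job()
E
```

```text
beaker ((0.024085984086827494, -0.04564331980308367), 0.9801654429071479)
flask ((1.482461052494326, 0.653422547930333), 0.7101161497610586)
dropper ((0.11369206494991957, -0.029252667982550662), 0.975078641573588)
18.7 [495.07498469 274.61826909 190.91275514] 0.0020386805264320258
the job is handed in; nothing more can be done
```

I moved the gauge from its block into the white rack's middle slot, dial facing away from the robot. I then rocked gauge and rack to the robot's left and handed in at 18.7 s, still holding the grip. The interface gave no verdict.

I gripped it across the grip's x faces instead of y. The tool can't tilt, and this way the gauge could pivot between the pads as it leaned.

**Last checks**
- **Blade home:** the shoe looked flush in the side view. The block pushed back with about 7 N and the arm was at rest, with the fingers stopped on the grip (32 mm opening).
- **Lean and index:** I estimate the gauge leans about 0.495 rad, from the arm's path. The early wrist picture put the index tab at about 0.487.
- **Needle on tab:** in the scene view the needle line was within about 1 mm of the tab's middle (roughly 0.03 rad, limit 0.07). That view is only about 0.3 px/mm.
- **Disagreement:** before the last small nudge, the scene view suggested the needle was 0.03–0.07 rad short, while the arm and wrist estimates said about 0.01. I split the difference with +0.02.
- **Bystanders:** the beaker and dropper bottle stayed put, shifting less than 0.15 px. The flask's image crop shifted about 1.6 px, roughly 5 mm; the blue look-alike lies against that crop, so part of the shift may come from it.
- **Blue look-alike gauge:** it tipped over during the run. The gripper was never near it, and I did not investigate the cause.

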